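# Put the test inks back in the dark store and zero the light-exposure counter

## Task

The film test is over, so put the light-sensitive test inks away: roll the store's shutter right open, stand every purple ink bottle with a white cap upright inside on its floor, and roll the shutter fully shut again. Only then, with the inks in the dark, turn the knob of the light-exposure counter back until its red pointer rests against the zero stop. Leave the other things on the bench where they are.

Things in the scene. Friction and masses are not known exactly. Their poses are not given: they have to be found in the camera images.
- store: fixed grey half-barrel roll-top store, 280 mm deep (x), 340 wide (y), 200 high, front to its -x. Origin: centre of its underside on the table. Shutter axis along y, 60 mm above it. Ends: half discs, radius 140. Inside: floor at z 8, y -160 to 160, from a 55 mm high guard (face x -108) inside the 78 mm high front sill (x -126) to the back (x 111). A fixed shell roofs the part behind x 30.
- shutter (a joint): tambour shutter of aluminium slats, rad about the axis: 0 = shut (stop, edge on the sill), growing as it rolls up over the top and back to 1.65 = fully open (stop). Stays where left; 3 to 5 N at the handle moves it; starts at 0 to 0.25. Slats' inside: radius 126 about the axis, so a bottle standing anywhere on the floor behind the guard clears it (store x -74 is a good place).
- shutter_handle (a point): middle of the shutter's orange bar: 12 mm round, 120 long, along the store's y, a post at each end, 179 mm from the axis, 39 clear of the slats. Shut: 45 degrees above the front horizontal (store x -127, z 187); it goes over the top to the back, angle = 45 degrees + joint. Can be pinched from straight above all the way, fingers closing along store x; it turns in the fingers.
- dial: light-exposure counter, fixed: a white box 100 x 100 mm, 45 mm high with a round black dial on top. Origin: centre of its underside. The zero stop, a brass pin with a green mark, is at the edge of the dial on its +x side.
- dial_knob (a joint): reset knob of the counter, rad, turned clockwise from above from the zero stop: 0 = red pointer against the zero stop. To reset, turn it counter-clockwise (seen from above). It starts 1.3 to 2.9 rad from zero; it needs about 0.07 Nm and stays where it is left; the stop is firm.
- dial_knob_grip (a point): point to grip on the knob's vertical axis, 76 mm above the table: black bar grip 50 mm long, 14 wide, top at 87 mm, on a disc of 56 mm diameter with its top at 54 mm. At joint 0 the bar lies along the dial's x, red pointer (reaching 42 mm from the axis) towards +x.
- ink1: loose test-ink bottle, upright: purple body 50 mm diameter with white label and heavy base, 56 mm high, then a neck and a round white cap 36 mm diameter from 69 to 108 mm above the foot (grip the cap); 130 to 210 g. Origin: centre of the foot, z up. All ink bottles are alike; three to five are present, the others absent (None).
- ink2: loose test-ink bottle, upright: purple body 50 mm diameter with white label and heavy base, 56 mm high, then a neck and a round white cap 36 mm diameter from 69 to 108 mm above the foot (grip the cap); 130 to 210 g. Origin: centre of the foot, z up. All ink bottles are alike; three to five are present, the others absent (None).
- ink3: loose test-ink bottle, upright: purple body 50 mm diameter with white label and heavy base, 56 mm high, then a neck and a round white cap 36 mm diameter from 69 to 108 mm above the foot (grip the cap); 130 to 210 g. Origin: centre of the foot, z up. All ink bottles are alike; three to five are present, the others absent (None).
- ink4: loose test-ink bottle, upright: purple body 50 mm diameter with white label and heavy base, 56 mm high, then a neck and a round white cap 36 mm diameter from 69 to 108 mm above the foot (grip the cap); 130 to 210 g. Origin: centre of the foot, z up. All ink bottles are alike; three to five are present, the others absent (None).
- ink5: loose test-ink bottle, upright: purple body 50 mm diameter with white label and heavy base, 56 mm high, then a neck and a round white cap 36 mm diameter from 69 to 108 mm above the foot (grip the cap); 130 to 210 g. Origin: centre of the foot, z up. All ink bottles are alike; three to five are present, the others absent (None).
- red_case: bystander: closed red case 85 x 165 x 34 mm, loose, origin under its centre
- white_jar: bystander: big white jar, 54 mm diameter, 90 mm high, loose, origin under its centre
- tape_roll: bystander: blue tape roll lying flat, 68 mm diameter, 24 mm high, loose, origin under its centre
- loupe: bystander: black standing loupe, 40 mm diameter, 42 mm high, loose, origin under its centre
- weight: bystander: brass check weight, 42 mm diameter, 52 mm high, loose, origin under its centre
- swab_box: bystander: open cardboard box of swabs 120 x 60 x 35 mm, loose, origin under its centre
There are look-alikes about, which are no part of the job. Leave any turquoise look-alike of the ink3 alone.

How it is judged (in metres and radians):
On the way, in this order (a step that is already met when the one before it is completed fails the run):
1. the shutter is rolled open (value of joint shutter above 1.45 rad), for 0.2 s.
2. every ink bottle present stands upright on the floor of the store, let go (x of ink1 in the frame of store between -0.115 and 0.11 m and y of ink1 in the frame of store between -0.15 and 0.15 m and z of each of ink1, ink2, ink3, ink4, ink5 in the frame of store below 0.02 m and angle between each of ink1, ink2, ink3, ink4, ink5's own z axis and vertical below 0.2 rad and linear speed of each of ink1, ink2, ink3, ink4, ink5 below 0.03 m/s and x of ink2 in the frame of store between -0.115 and 0.11 m and y of ink2 in the frame of store between -0.15 and 0.15 m and x of ink3 in the frame of store between -0.115 and 0.11 m and y of ink3 in the frame of store between -0.15 and 0.15 m and x of ink4 in the frame of store between -0.115 and 0.11 m and y of ink4 in the frame of store between -0.15 and 0.15 m and x of ink5 in the frame of store between -0.115 and 0.11 m and y of ink5 in the frame of store between -0.15 and 0.15 m and contact force between the fingers and ink1 below 0.1 N and contact force between the fingers and ink2 below 0.1 N and contact force between the fingers and ink3 below 0.1 N and contact force between the fingers and ink4 below 0.1 N and contact force between the fingers and ink5 below 0.1 N), for 0.2 s.
3. the shutter is rolled fully shut (value of joint shutter below 0.07 rad), for 0.2 s.
4. the counter's knob is back at its zero stop (value of joint dial_knob below 0.07 rad), for 0.2 s.
At the end, for the whole second after the job is handed in: All inks present stand in the store (foot centre at store x -115 to 110, y within 150 mm, on the floor, tilt under 0.2 rad, at rest); shutter within 0.07 rad of shut; knob within 0.07 rad of the zero stop; no bystander over 50 mm from its start (x of ink1 in the frame of store between -0.115 and 0.11 m and y of ink1 in the frame of store between -0.15 and 0.15 m and z of each of ink1, ink2, ink3, ink4, ink5 in the frame of store below 0.02 m and angle between each of ink1, ink2, ink3, ink4, ink5's own z axis and vertical below 0.2 rad and linear speed of each of ink1, ink2, ink3, ink4, ink5 below 0.03 m/s and x of ink2 in the frame of store between -0.115 and 0.11 m and y of ink2 in the frame of store between -0.15 and 0.15 m and x of ink3 in the frame of store between -0.115 and 0.11 m and y of ink3 in the frame of store between -0.15 and 0.15 m and x of ink4 in the frame of store between -0.115 and 0.11 m and y of ink4 in the frame of store between -0.15 and 0.15 m and x of ink5 in the frame of store between -0.115 and 0.11 m and y of ink5 in the frame of store between -0.15 and 0.15 m and value of joint each of shutter, dial_knob below 0.07 rad and distance of each of red_case, white_jar, tape_roll, loupe, weight, swab_box from where it was at the start of the episode below 0.05 m); the robot touches nothing.
Of ink1, ink2, ink3, ink4, ink5 only 3 to 5 are there at a start; the rules pass over those that are not, and their reading is None.
At some moment in a run one of ink1, ink2, ink3, ink4, ink5 may be knocked a few centimetres aside while the robot is not near it.
It also fails if it takes over 210 s, if anything falls off the work surface, if the arm or the gripper's body presses on something with over 40 N, if the wrist force passes 120 N, or if a joint passes its speed limit or range.

## Robot

A 6-joint arm with a two-finger parallel gripper is mounted at the origin on the work surface. World frame = base frame: x ahead of the robot, y to its left, z up, the work surface at z = 0. Lengths are in mm, angles in rad, forces in N, time in s.
With the tool pointing down it reaches from about 250 to 850 mm from the base axis. Payload 12.5 kg.
Tool frame: the origin (TCP) lies at the very end of the fingers, on their centre line; the grasp point (between the pads) lies 19 mm behind it; z points along the fingers, y is the line along which they close (so a half turn about z gives the same grasp; the last joint's range is limited). The gripper opens to 93 mm and grips with 3 to 60 N. Pads are 15 mm wide; open, the fingers measure 128 mm over their backs; the gripper's body (75 mm by 188 mm) begins 65 mm behind the grasp point.
Start: joints at [1.218, 0.351, 1.652, -0, 1.139, -0.085], TCP at [145.504, 530.389, 218.633] pointing down, gripper open.
Joint ranges: [-2.75, 2.75], [-0.79, 2.1], [0.01, 2.65], [-1.57, 4.71], [0.07, 3.14], [-2.87, 2.87]. Speed limits (rad/s): [2.22, 2.22, 2.79, 3.14, 3.14, 3.14].

## Interface

Orientations are given as a 3x3 rotation matrix whose columns are the frame's x, y, z axes.
In Python, from workcell import arm gives the robot as it stands.
- The arm moves only by the tool servo_tool, never from a script. Its arguments are lists of equal length, an entry for each row: "jaw": the opening, from -1 (shut) to 1 (fully open); "translation": the shift along the tool's x, y, z in m, a list of three; "turn": the turn, a rotation vector about the tool's x, y, z in degrees, a list of three. A call has 1 to 20 rows; each row is the pose to reach, as a shift and turn from the pose commanded when the call began, along the tool's axes at that moment; what a row does not reach only later rows make up. A row lasts 1/12 s, in which the tool goes at most 41.7 mm and 7.16 degrees, less where a joint would pass 70% of its speed; a pose out of reach is approached as far as the arm can. A call with a gripper value outside its range is refused whole. The fingers move at their own pace and stop on an object; "force" is the grip in N (left out, the last holds). Time passes only in rows, so rows that repeat a pose let the fingers close. It gives the time, the measured TCP pose, the force, the opening and the grip force at its end, in the units of the state.
- arm.get_state(): the state, without advancing time (a new reading comes with each control period).
- arm.camera(name): name is "scene" or "top" or "wrist"; returns (picture, depth): 480x640x3 uint8, red, green, blue; 480x640 float32, mm along the optical axis (not along the pixel's ray), 0 where there is no reading.
- arm.camera_model(name): a dict with "fx", "fy", "cx", "cy" (pixels), "k1" (the pictures are not rectified: a ray, as slopes to the right and down, at radius r is drawn at 1 + k1 r^2 times it, then the intrinsics apply), "world_to_cam" (4x4, takes a point from world to camera coordinates); the wrist camera has in their place "tool_from_camera" (4x4, takes a point from camera to tool coordinates, whose origin is the TCP and whose axes are the flange's). Camera axes: x right, y down, z forward; pixel columns grow to the right and rows downward; lengths in mm; the calibration is good to about 2 mm. A picture is of the moment at which its call begins: read the wrist's pose just before it. camera_model takes no time and is no camera call.
- arm.finish_job(): hands the job in; it is judged then, once.
Trained networks look in the newest picture that a camera, given by its name, has taken for a name from the list of things; names that differ only in an ending like _2 or _b are one class to them, and where a whole thing is asked for, a point or a joint stands for the part that bears it (a point fixed in the world has none). Each returns a list of dicts, best first, with "confidence" (0 to 1); they miss things now and then, are a little off and sometimes report something else, mostly with a low value. They report only what shows in the picture. A call takes as long as a camera call. They do not tell look-alikes from the thing itself.
- arm.boxes_of(camera, query): "extent" ([left, top, right, bottom] in pixels, round what is visible of it).
The state is a dict: "time": time; "q": joint angles; "dq": joint speeds; "joint_torque": joint torques, N m; "ee_pos": TCP position; "ee_rot": TCP orientation; "contact_force": force on the tool from outside, world axes, zero at the start; "wrist_torque": the same for the moment, N m; "gripper_width": finger opening in mm; "finger_force": force on a finger pad.
Only numpy, scipy, OpenCV 4.12 (cv2) and the standard library are available. Lean on these libraries where they do the work, as an engineer would, in place of code of your own. Each camera call takes 0.05 s, during which the arm holds its last target. There are 200 camera calls.

## Working session

There is one attempt and no reset: what is moved stays moved. The work goes in short steps, Python scripts to look and compute and a tool call to move; the robot and the scene stay as the last step left them, time stands still between calls to the robot, and variables do not carry over. Pictures are saved under pics/ and viewed, at most 14 in all, crops included, and the job is handed in when it is done.

Besides the shell and the picture viewer there is one more tool, called after "Call:" as a command line: name --argument value ..., lists and objects as JSON in quotes. servo_tool: Moves the arm, as the interface text tells. Its arguments: {"type":"object","properties":{"jaw":{"type":"array","items":{"type":"number"}},"translation":{"type":"array","items":{"type":"array","items":{"type":"number"}}},"turn":{"type":"array","items":{"type":"array","items":{"type":"number"}}},"force":{"type":"number"}},"required":["jaw","translation","turn"]}

```bash
mkdir -p pics; ls
cat > h.py <<'E'
import numpy as np, cv2
from workcell import arm
def pts(name,depth,st=None):
    m=arm.camera_model(name); h,w=depth.shape
    K=np.array([[m['fx'],0,m['cx']],[0,m['fy'],m['cy']],[0,0,1]],float)
    u,v=np.meshgrid(np.arange(w),np.arange(h))
    p=cv2.undistortPoints(np.stack([u,v],-1).reshape(-1,1,2).astype(float),K,np.array([m['k1'],0,0,0.])).reshape(h,w,2)
    c=np.dstack([p*depth[...,None],depth])
    if name=='wrist':
        T=np.array(m['tool_from_camera']); c=c@T[:3,:3].T+T[:3,3]
        return c@np.array(st['ee_rot']).T+np.array(st['ee_pos'])
    T=np.linalg.inv(np.array(m['world_to_cam'])); return c@T[:3,:3].T+T[:3,3]
def save(n,im): cv2.imwrite('pics/'+n+'.png',im[...,::-1])
E
python3 - <<'E'
from h import *
for n in('scene','top'):
    im,d=arm.camera(n); save(n+'0',im); P=pts(n,d); np.savez('/tmp/'+n,im=im,d=d,P=P)
    for q in('ink1','store','shutter_handle','dial','dial_knob','white_jar'):
        for b in arm.boxes_of(n,q):
            e=b['extent']; u,v=int((e[0]+e[2])/2),int((e[1]+e[3])/2)
            print(n,q,round(b['confidence'],2),np.round(e).astype(int),P[v,u].round(),im[v,u])
s=arm.get_state();print(s['time'],s['ee_pos'],s['ee_rot'],s['gripper_width'])
E
```

```text
pics
scene ink1 0.86 [160 355 192 398] [ 657. -466.   75.] [127 118 113]
scene ink1 0.71 [238 308 263 351] [ 641. -270.   78.] [137 128 120]
scene ink1 0.71 [286 300 310 338] [ 674. -158.   74.] [132 123 117]
scene ink1 0.7 [188 323 212 362] [ 598. -384.   65.] [110  98 113]
scene store 0.55 [299 171 420 242] [531. 130. 191.] [215 210 196]
scene shutter_handle 0.69 [300 171 423 243] [536. 134. 193.] [226 222 211]
scene dial 0.58 [215 256 267 302] [ 465. -207.   47.] [27 27 30]
scene dial_knob 0.71 [227 259 249 278] [ 447. -201.   71.] [16 15 14]
scene white_jar 0.62 [249 223 270 256] [376. -98.  63.] [195 184 169]
top ink1 0.89 [361 191 388 216] [ 642. -139.   99.] [121 118 114]
top ink1 0.75 [401 206 433 234] [ 608. -250.   79.] [87 83 83]
top ink1 0.73 [477 201 513 224] [ 631. -449.   83.] [91 87 82]
top ink1 0.6 [116 264 147 310] [432. 479.   0.] [175 146 106]
top store 0.94 [175 190 332 306] [511. 142. 190.] [202 202 195]
top shutter_handle 0.6 [180 209 328 301] [495. 140. 190.] [190 192 184]
top shutter_handle 0.23 [408 307 477 344] [ 346. -321.   34.] [210  72  62]
top dial 0.67 [366 262 417 311] [ 441. -185.   68.] [25 19 21]
top dial 0.31 [172 190 331 312] [506. 146. 192.] [215 216 209]
top dial_knob 0.7 [382 273 406 298] [ 442. -189.   86.] [59 57 59]
top white_jar 0.76 [344 313 365 334] [350. -91.  90.] [215 217 216]
top white_jar 0.57 [186 212 325 301] [493. 137. 189.] [202 201 195]
0.7 [145.51443375 530.40106627 218.65019338] [[-9.64350654e-01  2.64627695e-01  1.39393104e-05]
 [ 2.64627695e-01  9.64350653e-01  1.60881367e-05]
 [-9.18501652e-06  1.92033327e-05 -1.00000000e+00]] 92.75318695047231
```

View pics/scene0.png

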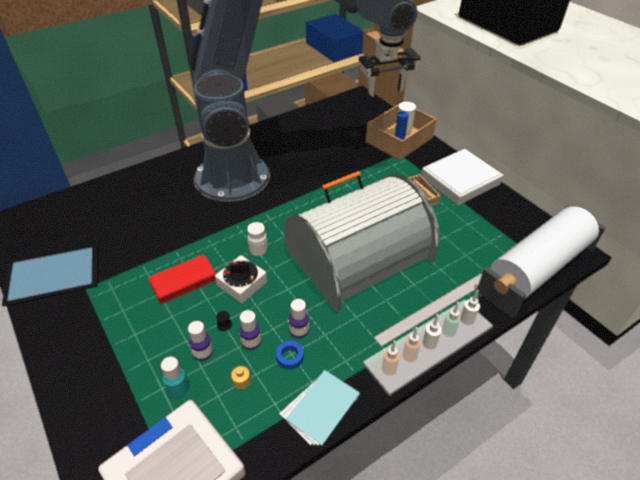

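View pics/top0.png

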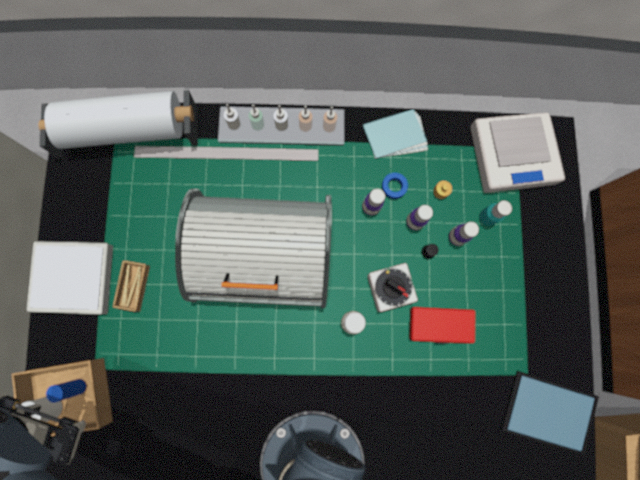

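The scene shows three purple bottles, in scene (298,318), (250,330) and (200,340), or top (374,200), (421,216) and (464,233). They fit the description: purple body, white cap. The bottle at scene (173,375) / top (498,213) is the turquoise look-alike, which I'll leave alone. The shutter is nearly shut, with its orange bar at top (250,286). The knob's red pointer is at top (402,290).

Run:
```python
from h import *
t=np.load('/tmp/top.npz');s=np.load('/tmp/scene.npz')
cv2.imwrite('pics/crop.png',cv2.resize(np.hstack([s['im'][290:400,150:320],t['im'][180:300,350:520][:110]]),None,fx=2.2,fy=2.2,interpolation=3)[...,::-1])
for n,z in(('top',t),('scene',s)):
    im,P,d=z['im'],z['P'],z['d']
    hsv=cv2.cvtColor(im,cv2.COLOR_RGB2HSV)
    # handle
    m=(hsv[...,0]<14)&(hsv[...,1]>150)&(P[...,2]>120)&(P[...,2]<270)&(P[...,0]>300)&(P[...,0]<600)&(abs(P[...,1]-140)<120)
    q=P[m]; 
    if len(q)>5:
        c=q.mean(0);w=np.linalg.svd(q[:,:2]-c[:2])[2][0];print(n,'handle',len(q),c.round(1),np.median(q,0).round(1),'dir',w, q.min(0).round(),q.max(0).round())
    # caps/jars
    m=((hsv[...,1]<70)&(P[...,2]>85)&(P[...,2]<125)&(P[...,1]<-60)&(P[...,0]>250)).astype(np.uint8)
    k,l,st,_=cv2.connectedComponentsWithStats(m)
    for i in range(1,k):
        if st[i,4]>15:
            q=P[l==i]; q=q[q[:,2]>np.percentile(q[:,2],95)-6]; print(n,'cap',st[i,:4],len(q),q.mean(0).round(1),((q.min(0)+q.max(0))/2).round(1))
    m=(P[...,2]>120)&(abs(P[...,1]-140)<230)&(P[...,0]>300)&(P[...,0]<700)&(hsv[...,1]<60)
    q=P[m].astype(np.float32); r=cv2.minAreaRect(q[:,:2].copy()); print(n,'store',r,q[:,2].max())
    # pointer
    m=(hsv[...,1]>140)&((hsv[...,0]<8)|(hsv[...,0]>172))&(np.hypot(P[...,0]-441,P[...,1]+190)<60)
    q=P[m]; print(n,'pointer',len(q),q.mean(0).round(1))
    m=(hsv[...,2]<80)&(P[...,2]>78)&(P[...,2]<95)&(np.hypot(P[...,0]-441,P[...,1]+190)<60)
    q=P[m]; print(n,'bar',len(q),q.mean(0).round(1), cv2.minAreaRect(q[:,:2].astype(np.float32)) if len(q) else 0)
    m=(hsv[...,1]<60)&(hsv[...,2]>120)&(P[...,2]>35)&(P[...,2]<55)&(np.hypot(P[...,0]-441,P[...,1]+190)<85)
    q=P[m]; print(n,'box',len(q),cv2.minAreaRect(q[:,:2].astype(np.float32)))
```

```text
top handle 68 [426.9 143.8 209.1] [425.4 144.5 209.5] dir [-0.03148687 -0.99950417] [422.  88. 199.] [436. 203. 214.]
top cap [370 189  15  17] 149 [ 657.3 -146.2  107.1] [ 657.7 -146.5  107.7]
top cap [494 201  17  16] 143 [ 637.5 -464.7  106.3] [ 637.7 -465.2  107.7]
top cap [416 206  16  15] 147 [ 619.9 -263.1  106.7] [ 619.4 -262.5  107.6]
top cap [461 222  18  16] 142 [ 580.2 -376.9  106.7] [ 580.6 -376.8  107.6]
top cap [388 279  11  10] 43 [ 447.  -186.    86.8] [ 445.8 -186.5   87.7]
top cap [345 312  21  21] 297 [352.7 -94.   89.6] [352.5 -94.2  91. ]
top store ((511.4310607910156, 143.22874450683594), (340.7995910644531, 287.11309814453125), 88.6011962890625) 1186.3939
top pointer 39 [ 430.6 -210.9   71.9]
top bar 79 [ 444.  -189.6   85.3] ((441.91485595703125, -193.99937438964844), (44.20604705810547, 14.304794311523438), 55.85881042480469)
top box 498 ((440.5287780761719, -194.68585205078125), (98.20243072509766, 99.23428344726562), 16.798309326171875)
scene handle 172 [430.9 142.6 207.6] [431.3 143.1 208. ] dir [-0.02909053 -0.99957678] [421.  83. 197.] [439. 204. 216.]

[... 175 characters left out ...]
] 135 [ 661.9 -147.2  106.6] [ 662.3 -147.1  107.2]
scene cap [240 310  16  18] 144 [ 623.7 -265.   106.5] [ 623.7 -265.   107.8]
scene cap [188 322  17  18] 150 [ 586.3 -379.8  105.1] [ 584.7 -379.7  105.9]
scene cap [161 357  19  19] 194 [ 641.5 -467.5  105.4] [ 641.4 -467.6  105.8]
scene store ((537.1787109375, 140.86947631835938), (345.39630126953125, 250.00283813476562), 88.97657775878906) 202.74509
scene pointer 36 [ 430.6 -216.6   63.8]
scene bar 67 [ 449.3 -193.6   83.4] ((446.2681579589844, -196.2354736328125), (46.58805847167969, 13.720636367797852), 61.7474365234375)
scene box 394 ((444.1019592285156, -195.93994140625), (103.68236541748047, 101.86619567871094), 17.433757781982422)
```

View pics/crop.png

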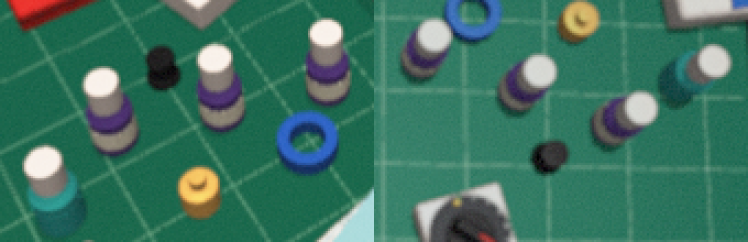

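The crop confirms three purple bottles and one turquoise look-alike on the left. I'm moving to a point above the handle now.

```bash
cat >> h.py <<'E'
def go(*targets):
    s=arm.get_state(); R=np.array(s['ee_rot']); p=np.array(s['ee_pos'])
    a0=np.degrees(np.arctan2(R[1,1],R[0,1]))
    print('t',round(s['time'],1),'pos',p.round(1),'yang',round(a0,1),'w',round(s['gripper_width'],1))
    for x,y,z,a in targets:
        print((R.T@(np.array([x,y,z])-p)/1000).round(4).tolist(),'turnz',round((a0-a+180)%360-180,1))
E
python3 - <<'E'
from h import *
go((145,530,300,74.7),(429,143,300,-1.7))
E
```

```text
t 0.7 pos [145.5 530.4 218.7] yang 74.7 w 92.8
[0.0004, -0.0005, -0.0813] turnz -0.0
[-0.3759, -0.2986, -0.0814] turnz 76.4
```

Call:
servo_tool --jaw '[-0.2, -0.2, -0.2, -0.2, -0.2, -0.2, -0.2, -0.2, -0.2, -0.2, -0.2, -0.2, -0.2, -0.2, -0.2, -0.2, -0.2, -0.2, -0.2, -0.2]' --translation '[[0, 0, -0.0815], [0, 0, -0.0815], [-0.376, -0.2985, -0.0815], [-0.376, -0.2985, -0.0815], [-0.376, -0.2985, -0.0815], [-0.376, -0.2985, -0.0815], [-0.376, -0.2985, -0.0815], [-0.376, -0.2985, -0.0815], [-0.376, -0.2985, -0.0815], [-0.376, -0.2985, -0.0815], [-0.376, -0.2985, -0.0815], [-0.376, -0.2985, -0.0815], [-0.376, -0.2985, -0.0815], [-0.376, -0.2985, -0.0815], [-0.376, -0.2985, -0.0815], [-0.376, -0.2985, -0.0815], [-0.376, -0.2985, -0.0815], [-0.376, -0.2985, -0.0815], [-0.376, -0.2985, -0.0815], [-0.376, -0.2985, -0.0815]]' --turn '[[0, 0, 0], [0, 0, 0], [0, 0, 76.4], [0, 0, 76.4], [0, 0, 76.4], [0, 0, 76.4], [0, 0, 76.4], [0, 0, 76.4], [0, 0, 76.4], [0, 0, 76.4], [0, 0, 76.4], [0, 0, 76.4], [0, 0, 76.4], [0, 0, 76.4], [0, 0, 76.4], [0, 0, 76.4], [0, 0, 76.4], [0, 0, 76.4], [0, 0, 76.4], [0, 0, 76.4]]'

```text
time: 2.37
ee_pos: [428.7, 143.8, 300.2]
ee_rot: [[0.029, 1.0, 0.0], [1.0, -0.029, 0.0], [0.0, 0.0, -1.0]]
contact_force: [0.5, 0.4, -0.1]
gripper_width: 37.1
finger_force: 0.0
```

Run:
```python
from h import *
s=arm.get_state(); im,d=arm.camera('wrist'); save('w1',im); P=pts('wrist',d,s)
hsv=cv2.cvtColor(im,cv2.COLOR_RGB2HSV)
m=(hsv[...,0]<14)&(hsv[...,1]>150)&(P[...,2]>180)&(P[...,2]<250)&(abs(P[...,0]-430)<60)
q=P[m];print(len(q),q.mean(0),q.min(0),q.max(0));
top=q[q[:,2]>np.percentile(q[:,2],70)];print('ridge',top.mean(0))
go((429,143,193,-1.7))
```

```text
2789 [427.78470694 148.0166328  209.9853533 ] [421.11677968  85.04438337 206.33182993] [434.91007816 204.88496713 212.81498875]
ridge [427.70755328 149.33767052 211.15791692]
t 2.4 pos [428.8 143.7 300.2] yang -1.7 w 37.2
[-0.0007, 0.0002, 0.1072] turnz 0.0
```

View pics/w1.png

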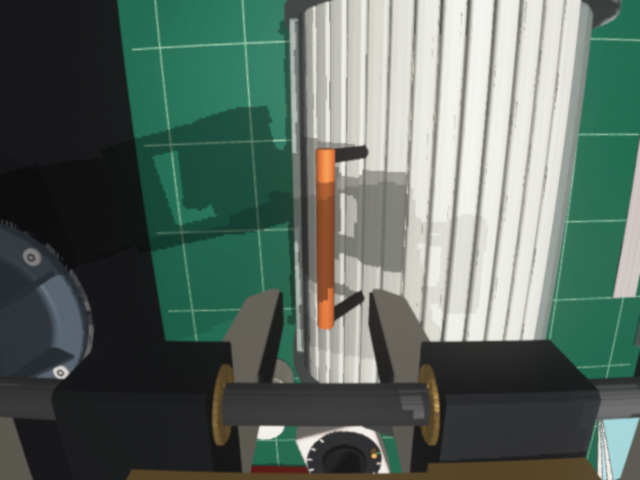

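Call:
servo_tool --jaw '[-0.2, -0.2, -0.2, -0.2, -1, -1, -1, -1, -1, -1]' --translation '[[0.001, -0.0005, 0.04], [0.001, -0.0005, 0.08], [0.001, -0.0005, 0.107], [0.001, -0.0005, 0.107], [0.001, -0.0005, 0.107], [0.001, -0.0005, 0.107], [0.001, -0.0005, 0.107], [0.001, -0.0005, 0.107], [0.001, -0.0005, 0.107], [0.001, -0.0005, 0.107]]' --turn '[[0, 0, 0], [0, 0, 0], [0, 0, 0], [0, 0, 0], [0, 0, 0], [0, 0, 0], [0, 0, 0], [0, 0, 0], [0, 0, 0], [0, 0, 0]]' --force 15

```text
time: 3.25
ee_pos: [428.9, 144.2, 194.3]
ee_rot: [[0.03, 1.0, 0.001], [1.0, -0.03, 0.001], [0.001, 0.001, -1.0]]
contact_force: [-3.4, 0.2, 8.3]
gripper_width: 11.5
finger_force: 15.0
```

Run:
```python
from h import *
s=arm.get_state();print(s['ee_pos'],s['contact_force'],s['gripper_width'],s['finger_force'])
a0=np.radians(54.6)
for a in np.radians(np.linspace(54.6,140.5,19)[1:]):
    print(np.round([179e-3*(np.cos(a0)-np.cos(a)), -179e-3*(np.sin(a)-np.sin(a0))],3).tolist(),end=' ')
```

```text
[428.85793139 144.23097256 194.34195165] [-3.37270177  0.20919165  8.27971693] 11.537950132909334 15.002328157424927
[0.012, -0.008] [0.026, -0.015] [0.039, -0.021] [0.053, -0.026] [0.068, -0.029] [0.083, -0.032] [0.097, -0.033] [0.112, -0.033] [0.127, -0.032] [0.142, -0.029] [0.156, -0.025] [0.17, -0.02] [0.184, -0.014] [0.197, -0.007] [0.209, 0.001] [0.221, 0.011] [0.232, 0.021] [0.242, 0.032]
```

Call:
servo_tool --jaw '[-1, -1, -1, -1, -1, -1, -1, -1, -1, -1, -1]' --translation '[[0, 0.012, -0.008], [0, 0.026, -0.015], [0, 0.039, -0.021], [0, 0.053, -0.026], [0, 0.068, -0.029], [0, 0.083, -0.032], [0, 0.097, -0.033], [0, 0.112, -0.033], [0, 0.127, -0.032], [0, 0.127, -0.032], [0, 0.127, -0.032]]' --turn '[[0, 0, 0], [0, 0, 0], [0, 0, 0], [0, 0, 0], [0, 0, 0], [0, 0, 0], [0, 0, 0], [0, 0, 0], [0, 0, 0], [0, 0, 0], [0, 0, 0]]'

```text
time: 4.17
ee_pos: [556.5, 140.1, 225.9]
ee_rot: [[0.031, 1.0, 0.003], [1.0, -0.031, 0.0], [0.0, 0.003, -1.0]]
contact_force: [3.1, -0.4, 3.5]
gripper_width: 11.2
finger_force: 15.0
```

Call:
servo_tool --jaw '[-1, -1, -1, -1, -1, -1, -1, -1, -1, -1, -1]' --translation '[[0, 0.015, 0.003], [0, 0.029, 0.007], [0, 0.043, 0.012], [0, 0.057, 0.018], [0, 0.07, 0.025], [0, 0.082, 0.033], [0, 0.094, 0.043], [0, 0.105, 0.053], [0, 0.113, 0.062], [0, 0.113, 0.062], [0, 0.113, 0.062]]' --turn '[[0, 0, 0], [0, 0, 0], [0, 0, 0], [0, 0, 0], [0, 0, 0], [0, 0, 0], [0, 0, 0], [0, 0, 0], [0, 0, 0], [0, 0, 0], [0, 0, 0]]'

```text
time: 5.08
ee_pos: [667.6, 136.7, 162.0]
ee_rot: [[0.03, 1.0, -0.002], [1.0, -0.03, -0.0], [-0.0, -0.002, -1.0]]
contact_force: [-1.5, -1.3, -6.2]
gripper_width: 11.2
finger_force: 15.0
```

Run:
```python
from h import *
go((667,136.7,300,-1.7),(660,-147,300,88.3),(660,-147,200,88.3))
```

```text
t 5.1 pos [667.6 136.7 162. ] yang -1.7 w 11.2
[-0.0001, -0.0009, -0.138] turnz -0.0
[-0.2838, 0.0007, -0.1379] turnz -90.0
[-0.2838, 0.001, -0.0379] turnz -90.0
```

Call:
servo_tool --jaw '[-0.3, -0.3, -0.3, -0.3, -0.3, -0.3, -0.3, 0.6, 0.6, 0.6, 0.6, 0.6, 0.6, 0.6, 0.6, 0.6, 0.6, 0.6, 0.6, 0.6]' --translation '[[0, 0, 0], [0, 0, 0], [0, 0, 0], [0, 0, -0.04], [0, 0, -0.08], [0, 0, -0.12], [0, 0, -0.138], [-0.284, 0, -0.138], [-0.284, 0, -0.138], [-0.284, 0, -0.138], [-0.284, 0, -0.138], [-0.284, 0, -0.138], [-0.284, 0, -0.138], [-0.284, 0, -0.138], [-0.284, 0, -0.138], [-0.284, 0, -0.138], [-0.284, 0, -0.138], [-0.284, 0, -0.138], [-0.284, 0, -0.138], [-0.284, 0, -0.138]]' --turn '[[0, 0, 0], [0, 0, 0], [0, 0, 0], [0, 0, 0], [0, 0, 0], [0, 0, 0], [0, 0, 0], [0, 0, -90], [0, 0, -90], [0, 0, -90], [0, 0, -90], [0, 0, -90], [0, 0, -90], [0, 0, -90], [0, 0, -90], [0, 0, -90], [0, 0, -90], [0, 0, -90], [0, 0, -90], [0, 0, -90]]'

```text
time: 6.75
ee_pos: [659.9, -147.1, 301.9]
ee_rot: [[-1.0, 0.024, 0.001], [0.024, 1.0, -0.0], [-0.001, -0.0, -1.0]]
contact_force: [-0.5, -0.0, 0.2]
gripper_width: 74.2
finger_force: 0.0
```

```bash
cat >> h.py <<'E'
def caps(name,st=None):
    im,d=arm.camera(name); P=pts(name,d,st); hsv=cv2.cvtColor(im,cv2.COLOR_RGB2HSV)
    m=((hsv[...,1]<75)&(hsv[...,2]>90)&(P[...,2]>85)&(P[...,2]<130)&(P[...,1]<-60)&(P[...,0]>250)).astype(np.uint8)
    k,l,s,_=cv2.connectedComponentsWithStats(m)
    for i in range(1,k):
        if s[i,4]>40:
            q=P[l==i]; q=q[q[:,2]>np.percentile(q[:,2],95)-6]; print(name,'cap',s[i,:4],len(q),((q.min(0)+q.max(0))/2).round(1))
    return im
E
python3 - <<'E'
from h import *
s=arm.get_state(); im=caps('wrist',s); save('w2',im)
im=caps('top'); save('top1',im)
go()
E
```

```text
wrist cap [ 36 109  52  43] 1358 [ 582.1 -378.2  105.8]
wrist cap [169 149  47  43] 1332 [ 621.9 -264.2  106. ]
wrist cap [  0 178  13  34] 111 [ 641.2 -452.7   97.4]
wrist cap [307 187  40  44] 1265 [ 659.9 -146.4  106. ]
top cap [494 201  17  16] 149 [ 637.5 -465.2  108.1]
top cap [461 222  18  16] 153 [ 580.6 -377.3  108.1]
t 6.8 pos [ 659.9 -147.1  301.8] yang 88.3 w 74.1
```

View pics/w2.png

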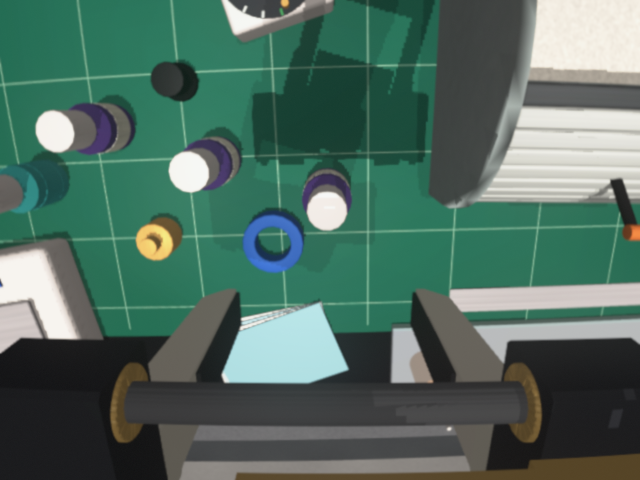

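View pics/top1.png

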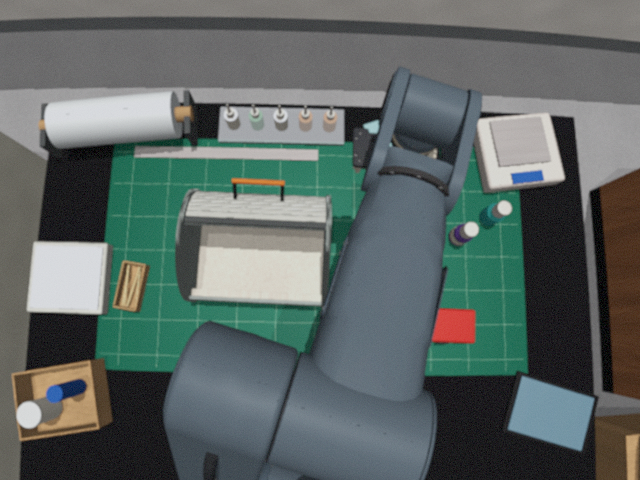

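Call:
servo_tool --jaw '[0.6, 0.6, 0.6, 0.6, 0.6, 0.6, 0.6, 0.6, -1, -1, -1, -1, -1, -1, -1, -1, -1]' --translation '[[0, 0.0005, 0.04], [0, 0.0005, 0.08], [0, 0.0005, 0.12], [0, 0.0005, 0.16], [0, 0.0005, 0.19], [0, 0.0005, 0.21], [0, 0.0005, 0.222], [0, 0.0005, 0.222], [0, 0.0005, 0.222], [0, 0.0005, 0.222], [0, 0.0005, 0.222], [0, 0.0005, 0.222], [0, 0.0005, 0.222], [0, 0.0005, 0.222], [0, 0.0005, 0.222], [0, 0.0005, 0.222], [0, 0.0005, 0.222]]' --turn '[[0, 0, 0], [0, 0, 0], [0, 0, 0], [0, 0, 0], [0, 0, 0], [0, 0, 0], [0, 0, 0], [0, 0, 0], [0, 0, 0], [0, 0, 0], [0, 0, 0], [0, 0, 0], [0, 0, 0], [0, 0, 0], [0, 0, 0], [0, 0, 0], [0, 0, 0]]' --force 25

```text
time: 8.27
ee_pos: [660.1, -146.6, 79.5]
ee_rot: [[-1.0, 0.03, 0.001], [0.03, 1.0, -0.0], [-0.001, -0.0, -1.0]]
contact_force: [-0.6, 0.1, 3.4]
gripper_width: 35.9
finger_force: 25.0
```

Run:
```python
from h import *
go((660,-147,310,88.3),(501.7,142.9,310,88.3),(501.7,142.9,90,88.3))
# roof front edge from top1
P=pts('top',arm.camera('top')[1])
for col in(230,260,300):
    c=P[200:300,col]; print([tuple(x.round().astype(int)) for x in c[::4]])
```

```text
t 8.3 pos [ 660.1 -146.6   79.5] yang 88.3 w 35.9
[-0.0, -0.0004, -0.2305] turnz -0.0
[0.167, 0.2845, -0.2306] turnz -0.0
[0.1672, 0.2845, -0.0106] turnz -0.0
[(np.int64(628), np.int64(204), np.int64(154)), (np.int64(616), np.int64(203), np.int64(162)), (np.int64(603), np.int64(200), np.int64(176)), (np.int64(595), np.int64(200), np.int64(172)), (np.int64(584), np.int64(198), np.int64(182)), (np.int64(574), np.int64(197), np.int64(185)), (np.int64(564), np.int64(196), np.int64(187)), (np.int64(590), np.int64(227), np.int64(3)), (np.int64(578), np.int64(225), np.int64(11)), (np.int64(568), np.int64(226), np.int64(5)), (np.int64(557), np.int64(224), np.int64(10)), (np.int64(547), np.int64(225), np.int64(6)), (np.int64(537), np.int64(224), np.int64(6)), (np.int64(526), np.int64(223), np.int64(9)), (np.int64(515), np.int64(223), np.int64(7)), (np.int64(505), np.int64(223), np.int64(4)), (np.int64(424), np.int64(114), np.int64(651)), (np.int64(418), np.int64(112), np.int64(663)), (np.int64(412), np.int64(110), np.int64(671)), (np.int64(408), np.int64(110), np.int64(671)), (np.int64(403), 
[... 1795 characters left out ...]
, np.int64(42), np.int64(7)), (np.int64(561), np.int64(42), np.int64(8)), (np.int64(551), np.int64(42), np.int64(5)), (np.int64(540), np.int64(42), np.int64(8)), (np.int64(530), np.int64(41), np.int64(4)), (np.int64(519), np.int64(41), np.int64(6)), (np.int64(508), np.int64(41), np.int64(11)), (np.int64(498), np.int64(41), np.int64(5)), (np.int64(488), np.int64(41), np.int64(6)), (np.int64(477), np.int64(40), np.int64(6)), (np.int64(467), np.int64(40), np.int64(4)), (np.int64(407), np.int64(32), np.int64(641)), (np.int64(402), np.int64(31), np.int64(653)), (np.int64(397), np.int64(31), np.int64(660)), (np.int64(392), np.int64(31), np.int64(664)), (np.int64(387), np.int64(31), np.int64(669))]
```

Call:
servo_tool --jaw '[-1, -1, -1, -1, -1, -1, -1, -1, -1, -1, -1, -1, -1, -1, -1, -1, -1, -1, -1, -1]' --translation '[[0, 0, -0.03], [0, 0, -0.06], [0, 0, -0.1], [0, 0, -0.14], [0, 0, -0.18], [0, 0, -0.22], [0, 0, -0.231], [0.015, 0.026, -0.231], [0.03, 0.052, -0.231], [0.047, 0.08, -0.231], [0.064, 0.108, -0.231], [0.08, 0.136, -0.231], [0.097, 0.164, -0.231], [0.114, 0.192, -0.231], [0.13, 0.22, -0.231], [0.145, 0.245, -0.231], [0.16, 0.27, -0.231], [0.171, 0.2845, -0.231], [0.171, 0.2845, -0.231], [0.171, 0.2845, -0.231]]' --turn '[[0, 0, 0], [0, 0, 0], [0, 0, 0], [0, 0, 0], [0, 0, 0], [0, 0, 0], [0, 0, 0], [0, 0, 0], [0, 0, 0], [0, 0, 0], [0, 0, 0], [0, 0, 0], [0, 0, 0], [0, 0, 0], [0, 0, 0], [0, 0, 0], [0, 0, 0], [0, 0, 0], [0, 0, 0], [0, 0, 0]]'

```text
time: 9.98
ee_pos: [497.2, 143.3, 309.6]
ee_rot: [[-1.0, 0.029, -0.001], [0.029, 1.0, -0.0], [0.001, -0.0, -1.0]]
contact_force: [0.5, -0.7, -2.2]
gripper_width: 35.4
finger_force: 25.0
```

Call:
servo_tool --jaw '[-1, -1, -1, -1, -1, -1, -1, -1, -1, -1, -1]' --translation '[[0, 0, 0.03], [0, 0, 0.06], [0, 0, 0.09], [0, 0, 0.12], [0, 0, 0.15], [0, 0, 0.18], [0, 0, 0.2], [0, 0, 0.21], [0, 0, 0.217], [0, 0, 0.221], [0, 0, 0.221]]' --turn '[[0, 0, 0], [0, 0, 0], [0, 0, 0], [0, 0, 0], [0, 0, 0], [0, 0, 0], [0, 0, 0], [0, 0, 0], [0, 0, 0], [0, 0, 0], [0, 0, 0]]'

```text
time: 10.9
ee_pos: [498.0, 142.7, 89.2]
ee_rot: [[-1.0, 0.031, 0.0], [0.031, 1.0, -0.0], [-0.0, -0.0, -1.0]]
contact_force: [-0.5, -0.3, -1.6]
gripper_width: 35.7
finger_force: 25.0
```

Call:
servo_tool --jaw '[0.1, 0.1, 0.1, 0.1, 0.1, 0.1, 0.1, 0.6, 0.6, 0.6, 0.6, 0.6, 0.6, 0.6, 0.6, 0.6, 0.6, 0.6, 0.6, 0.6]' --translation '[[0, 0, 0], [0, 0, 0], [0, 0, 0], [0, 0, -0.03], [0, 0, -0.07], [0, 0, -0.11], [0, 0, -0.15], [0, 0, -0.19], [0, 0, -0.212], [-0.136, -0.403, -0.212], [-0.136, -0.403, -0.212], [-0.136, -0.403, -0.212], [-0.136, -0.403, -0.212], [-0.136, -0.403, -0.212], [-0.136, -0.403, -0.212], [-0.136, -0.403, -0.212], [-0.136, -0.403, -0.212], [-0.136, -0.403, -0.212], [-0.136, -0.403, -0.212], [-0.136, -0.403, -0.212]]' --turn '[[0, 0, 0], [0, 0, 0], [0, 0, 0], [0, 0, 0], [0, 0, 0], [0, 0, 0], [0, 0, 0], [0, 0, 0], [0, 0, 0], [0, 0, 0], [0, 0, 0], [0, 0, 0], [0, 0, 0], [0, 0, 0], [0, 0, 0], [0, 0, 0], [0, 0, 0], [0, 0, 0], [0, 0, 0], [0, 0, 0]]'

```text
time: 12.57
ee_pos: [621.5, -269.3, 300.8]
ee_rot: [[-0.999, 0.034, 0.0], [0.034, 0.999, -0.001], [-0.0, -0.001, -1.0]]
contact_force: [-0.7, -1.2, 1.1]
gripper_width: 74.6
finger_force: 0.0
```

Run:
```python
from h import *
s=arm.get_state(); im=caps('wrist',s)
im=caps('top'); save('top2',im); im,d=arm.camera('scene'); save('sc2',im)
go((622,-264,80,88.3))
```

```text
wrist cap [178 148  46  44] 1342 [ 581.9 -378.4  106.1]
wrist cap [311 188  41  44] 1265 [ 622.2 -264.8  106.2]
wrist cap [ 92 213  48  43] 1150 [ 638.2 -466.5  105.7]
top cap [416 206  16  16] 151 [ 619.2 -262.5  108.1]
top cap [345 312  21  21] 297 [352.5 -95.3  90.3]
t 12.7 pos [ 621.2 -263.9  301.1] yang 88.2 w 74.3
[-0.0009, -0.0001, 0.2211] turnz -0.1
```

View pics/top2.png

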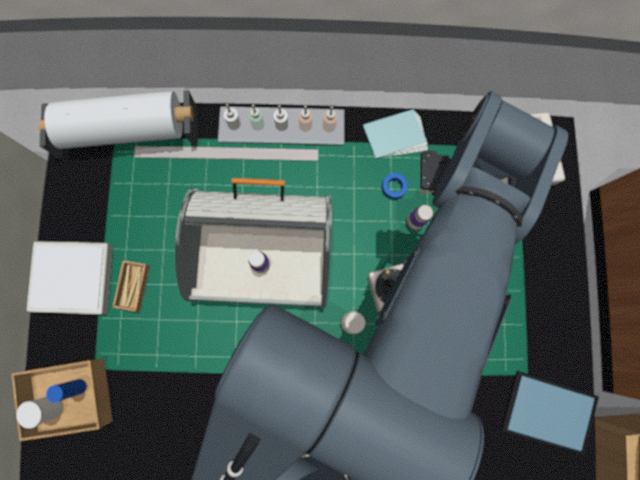

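The first bottle stands upright in the store at top (259,260). The second bottle is straight below the gripper.

Call:
servo_tool --jaw '[0.6, 0.6, 0.6, 0.6, 0.6, 0.6, 0.6, 0.6, -1, -1, -1, -1, -1, -1, -1, -1, -1]' --translation '[[-0.001, -0.0005, 0.04], [-0.001, -0.0005, 0.08], [-0.001, -0.0005, 0.12], [-0.001, -0.0005, 0.16], [-0.001, -0.0005, 0.19], [-0.001, -0.0005, 0.21], [-0.001, -0.0005, 0.221], [-0.001, -0.0005, 0.221], [-0.001, -0.0005, 0.221], [-0.001, -0.0005, 0.221], [-0.001, -0.0005, 0.221], [-0.001, -0.0005, 0.221], [-0.001, -0.0005, 0.221], [-0.001, -0.0005, 0.221], [-0.001, -0.0005, 0.221], [-0.001, -0.0005, 0.221], [-0.001, -0.0005, 0.221]]' --turn '[[0, 0, 0], [0, 0, 0], [0, 0, 0], [0, 0, 0], [0, 0, 0], [0, 0, 0], [0, 0, 0], [0, 0, 0], [0, 0, 0], [0, 0, 0], [0, 0, 0], [0, 0, 0], [0, 0, 0], [0, 0, 0], [0, 0, 0], [0, 0, 0], [0, 0, 0]]' --force 25

```text
time: 14.13
ee_pos: [622.4, -264.7, 80.5]
ee_rot: [[-1.0, 0.031, 0.0], [0.031, 1.0, -0.0], [-0.0, -0.0, -1.0]]
contact_force: [-1.3, -0.1, 3.8]
gripper_width: 35.4
finger_force: 25.0
```

Run:
```python
from h import *
go((622,-264,310,88.3),(459.2,194.2,310,88.3),(456.2,94.2,310,88.3))
```

```text
t 14.1 pos [ 622.4 -264.7   80.5] yang 88.2 w 35.4
[0.0004, 0.0006, -0.2295] turnz -0.1
[0.1771, 0.4536, -0.2297] turnz -0.1
[0.177, 0.3536, -0.2296] turnz -0.1
```

Call:
servo_tool --jaw '[-1, -1, -1, -1, -1, -1, -1, -1, -1, -1, -1, -1, -1, -1, -1, -1, -1, -1, -1, -1]' --translation '[[0, 0, -0.03], [0, 0, -0.07], [0, 0, -0.11], [0, 0, -0.15], [0, 0, -0.19], [0, 0, -0.23], [0.008, 0.02, -0.23], [0.02, 0.05, -0.23], [0.034, 0.087, -0.23], [0.048, 0.124, -0.23], [0.063, 0.161, -0.23], [0.077, 0.198, -0.23], [0.092, 0.235, -0.23], [0.106, 0.272, -0.23], [0.12, 0.309, -0.23], [0.135, 0.346, -0.23], [0.149, 0.383, -0.23], [0.162, 0.415, -0.23], [0.171, 0.438, -0.23], [0.177, 0.4535, -0.23]]' --turn '[[0, 0, 0], [0, 0, 0], [0, 0, 0], [0, 0, 0], [0, 0, 0], [0, 0, 0], [0, 0, 0], [0, 0, 0], [0, 0, 0], [0, 0, 0], [0, 0, 0], [0, 0, 0], [0, 0, 0], [0, 0, 0], [0, 0, 0], [0, 0, 0], [0, 0, 0], [0, 0, 0], [0, 0, 0], [0, 0, 0]]'

```text
time: 15.8
ee_pos: [457.8, 196.3, 309.8]
ee_rot: [[-1.0, 0.029, -0.001], [0.029, 1.0, 0.0], [0.001, 0.0, -1.0]]
contact_force: [0.2, -0.6, -1.9]
gripper_width: 35.2
finger_force: 25.0
```

Call:
servo_tool --jaw '[-1, -1, -1, -1, -1, -1, -1, -1, -1, -1, -1, -1]' --translation '[[0, 0, 0], [0, 0, 0.03], [0, 0, 0.06], [0, 0, 0.09], [0, 0, 0.12], [0, 0, 0.15], [0, 0, 0.18], [0, 0, 0.2], [0, 0, 0.21], [0, 0, 0.217], [0, 0, 0.221], [0, 0, 0.221]]' --turn '[[0, 0, 0], [0, 0, 0], [0, 0, 0], [0, 0, 0], [0, 0, 0], [0, 0, 0], [0, 0, 0], [0, 0, 0], [0, 0, 0], [0, 0, 0], [0, 0, 0], [0, 0, 0]]'

```text
time: 16.8
ee_pos: [459.5, 194.0, 89.3]
ee_rot: [[-1.0, 0.031, 0.0], [0.031, 1.0, 0.0], [-0.0, 0.0, -1.0]]
contact_force: [-0.2, -1.0, -1.5]
gripper_width: 35.6
finger_force: 25.0
```

Run:
```python
from h import *
go((582,-378.4,301,88.3))
```

```text
t 16.8 pos [459.5 194.   89.3] yang 88.2 w 35.6
[-0.14, -0.5684, -0.2117] turnz -0.1
```

Call:
servo_tool --jaw '[0.1, 0.1, 0.1, 0.1, 0.1, 0.1, 0.1, 0.1, 0.1]' --translation '[[0, 0, 0], [0, 0, 0], [0, 0, 0], [0, 0, -0.03], [0, 0, -0.07], [0, 0, -0.11], [0, 0, -0.15], [0, 0, -0.19], [0, 0, -0.212]]' --turn '[[0, 0, 0], [0, 0, 0], [0, 0, 0], [0, 0, 0], [0, 0, 0], [0, 0, 0], [0, 0, 0], [0, 0, 0], [0, 0, 0]]'

```text
time: 17.55
ee_pos: [459.9, 194.4, 306.5]
ee_rot: [[-1.0, 0.03, 0.006], [0.03, 1.0, 0.002], [-0.006, 0.002, -1.0]]
contact_force: [-0.0, 0.3, -0.7]
gripper_width: 51.1
finger_force: 0.0
```

Call:
servo_tool --jaw '[0.6, 0.6, 0.6, 0.6, 0.6, 0.6, 0.6, 0.6, 0.6, 0.6, 0.6, 0.6, 0.6, 0.6, 0.6, 0.6, 0.6, 0.6]' --translation '[[-0.14, -0.5685, 0], [-0.14, -0.5685, 0], [-0.14, -0.5685, 0], [-0.14, -0.5685, 0], [-0.14, -0.5685, 0], [-0.14, -0.5685, 0], [-0.14, -0.5685, 0], [-0.14, -0.5685, 0], [-0.14, -0.5685, 0], [-0.14, -0.5685, 0], [-0.14, -0.5685, 0], [-0.14, -0.5685, 0], [-0.14, -0.5685, 0], [-0.14, -0.5685, 0], [-0.14, -0.5685, 0], [-0.14, -0.5685, 0], [-0.14, -0.5685, 0], [-0.14, -0.5685, 0]]' --turn '[[0, 0, 0], [0, 0, 0], [0, 0, 0], [0, 0, 0], [0, 0, 0], [0, 0, 0], [0, 0, 0], [0, 0, 0], [0, 0, 0], [0, 0, 0], [0, 0, 0], [0, 0, 0], [0, 0, 0], [0, 0, 0], [0, 0, 0], [0, 0, 0], [0, 0, 0], [0, 0, 0]]'

```text
time: 19.05
ee_pos: [581.9, -377.1, 301.8]
ee_rot: [[-1.0, 0.029, 0.001], [0.029, 1.0, -0.0], [-0.001, -0.0, -1.0]]
contact_force: [-0.3, -0.3, 0.4]
gripper_width: 74.0
finger_force: 0.0
```

Run:
```python
from h import *
s=arm.get_state(); im=caps('wrist',s); save('w3',im)
im=caps('top'); save('top3',im)
go((582,-378.4,80,88.3))
```

```text
wrist cap [303 188  41  44] 1260 [ 582.7 -379.4  106.1]
wrist cap [212 249  41  42] 1060 [ 637.3 -466.7  105.6]
top cap [462 222  17  16] 149 [ 580.6 -377.5  107.3]
t 19.1 pos [ 582.  -377.1  302. ] yang 88.3 w 74.4
[0.0001, -0.0013, 0.222] turnz 0.0
```

View pics/top3.png

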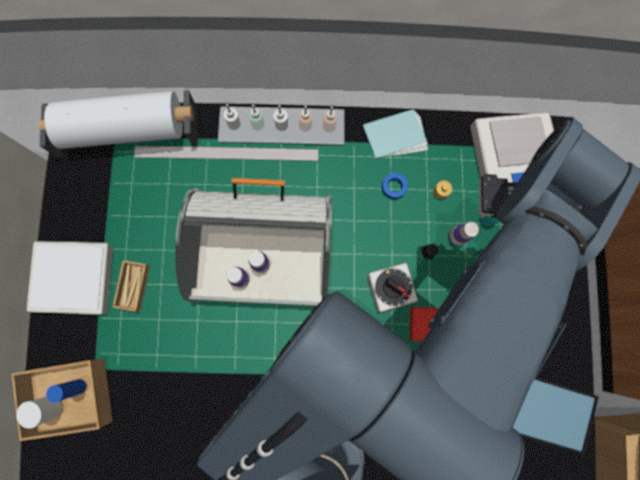

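Two bottles now stand upright in the store, at top (259,260) and (237,277). The third is purple, at top (468,231), straight below the gripper. The turquoise one is 100 mm away from it.

Call:
servo_tool --jaw '[0.6, 0.6, 0.6, 0.6, 0.6, 0.6, 0.6, 0.6, -1, -1, -1, -1, -1, -1, -1, -1, -1]' --translation '[[-0.0005, -0.002, 0.04], [-0.0005, -0.002, 0.08], [-0.0005, -0.002, 0.12], [-0.0005, -0.002, 0.16], [-0.0005, -0.002, 0.19], [-0.0005, -0.002, 0.21], [-0.0005, -0.002, 0.222], [-0.0005, -0.002, 0.222], [-0.0005, -0.002, 0.222], [-0.0005, -0.002, 0.222], [-0.0005, -0.002, 0.222], [-0.0005, -0.002, 0.222], [-0.0005, -0.002, 0.222], [-0.0005, -0.002, 0.222], [-0.0005, -0.002, 0.222], [-0.0005, -0.002, 0.222], [-0.0005, -0.002, 0.222]]' --turn '[[0, 0, 0], [0, 0, 0], [0, 0, 0], [0, 0, 0], [0, 0, 0], [0, 0, 0], [0, 0, 0], [0, 0, 0], [0, 0, 0], [0, 0, 0], [0, 0, 0], [0, 0, 0], [0, 0, 0], [0, 0, 0], [0, 0, 0], [0, 0, 0], [0, 0, 0]]' --force 25

```text
time: 20.57
ee_pos: [582.4, -380.4, 79.4]
ee_rot: [[-1.0, 0.03, 0.0], [0.03, 1.0, -0.0], [-0.0, -0.0, -1.0]]
contact_force: [0.2, -0.5, 2.7]
gripper_width: 35.5
finger_force: 25.0
```

Run:
```python
from h import *
go((582,-379,310,88.3),(456.2,94.2,310,88.3))
```

```text
t 20.6 pos [ 582.4 -380.4   79.4] yang 88.3 w 35.5
[0.0004, 0.0014, -0.2306] turnz -0.0
[0.1405, 0.4705, -0.2307] turnz -0.0
```

Call:
servo_tool --jaw '[-1, -1, -1, -1, -1, -1, -1, -1, -1, -1, -1, -1, -1, -1, -1, -1, -1, -1, -1, -1]' --translation '[[0, 0, -0.03], [0, 0, -0.07], [0, 0, -0.11], [0, 0, -0.15], [0, 0, -0.19], [0, 0, -0.231], [0.006, 0.02, -0.231], [0.015, 0.05, -0.231], [0.026, 0.088, -0.231], [0.038, 0.126, -0.231], [0.049, 0.164, -0.231], [0.06, 0.202, -0.231], [0.072, 0.24, -0.231], [0.083, 0.278, -0.231], [0.094, 0.316, -0.231], [0.106, 0.354, -0.231], [0.117, 0.392, -0.231], [0.128, 0.43, -0.231], [0.136, 0.456, -0.231], [0.1405, 0.4705, -0.231]]' --turn '[[0, 0, 0], [0, 0, 0], [0, 0, 0], [0, 0, 0], [0, 0, 0], [0, 0, 0], [0, 0, 0], [0, 0, 0], [0, 0, 0], [0, 0, 0], [0, 0, 0], [0, 0, 0], [0, 0, 0], [0, 0, 0], [0, 0, 0], [0, 0, 0], [0, 0, 0], [0, 0, 0], [0, 0, 0], [0, 0, 0]]'

```text
time: 22.23
ee_pos: [454.9, 96.7, 310.1]
ee_rot: [[-1.0, 0.029, -0.0], [0.029, 1.0, 0.0], [0.0, 0.0, -1.0]]
contact_force: [-0.3, -0.2, -0.9]
gripper_width: 35.4
finger_force: 25.0
```

Call:
servo_tool --jaw '[-1, -1, -1, -1, -1, -1, -1, -1, -1, -1, -1, -1]' --translation '[[0, 0, 0], [0, 0, 0.03], [0, 0, 0.06], [0, 0, 0.09], [0, 0, 0.12], [0, 0, 0.15], [0, 0, 0.18], [0, 0, 0.2], [0, 0, 0.21], [0, 0, 0.217], [0, 0, 0.221], [0, 0, 0.221]]' --turn '[[0, 0, 0], [0, 0, 0], [0, 0, 0], [0, 0, 0], [0, 0, 0], [0, 0, 0], [0, 0, 0], [0, 0, 0], [0, 0, 0], [0, 0, 0], [0, 0, 0], [0, 0, 0]]'

```text
time: 23.23
ee_pos: [456.5, 94.0, 89.3]
ee_rot: [[-1.0, 0.031, 0.0], [0.031, 1.0, -0.0], [-0.0, -0.0, -1.0]]
contact_force: [-0.4, 0.9, -1.5]
gripper_width: 35.9
finger_force: 25.0
```

Call:
servo_tool --jaw '[0.1, 0.1, 0.1, 0.1, 0.1, 0.1, 0.1, 0.1, 0.1, 0.1]' --translation '[[0, 0, 0], [0, 0, 0], [0, 0, 0], [0, 0, -0.03], [0, 0, -0.07], [0, 0, -0.11], [0, 0, -0.15], [0, 0, -0.19], [0, 0, -0.212], [0, 0, -0.212]]' --turn '[[0, 0, 0], [0, 0, 0], [0, 0, 0], [0, 0, 0], [0, 0, 0], [0, 0, 0], [0, 0, 0], [0, 0, 0], [0, 0, 0], [0, 0, 0]]'

```text
time: 24.07
ee_pos: [457.8, 94.4, 306.6]
ee_rot: [[-1.0, 0.03, 0.009], [0.03, 1.0, 0.001], [-0.009, 0.001, -1.0]]
contact_force: [-0.2, 0.8, -0.1]
gripper_width: 51.4
finger_force: 0.0
```

Run:
```python
from h import *
go((667.6,136.7,301,-1.7))
```

```text
t 24.1 pos [457.8  94.4 306.6] yang 88.3 w 51.4
[-0.2083, 0.0486, 0.0076] turnz 90.0
```

Call:
servo_tool --jaw '[-0.2, -0.2, -0.2, -0.2, -0.2, -0.2, -0.2, -0.2, -0.2, -0.2, -0.2, -0.2, -0.2, -0.2, -0.2, -0.2]' --translation '[[-0.21, 0.049, 0], [-0.21, 0.049, 0], [-0.21, 0.049, 0], [-0.21, 0.049, 0], [-0.21, 0.049, 0], [-0.21, 0.049, 0], [-0.21, 0.049, 0], [-0.21, 0.049, 0], [-0.21, 0.049, 0], [-0.21, 0.049, 0], [-0.21, 0.049, 0], [-0.21, 0.049, 0], [-0.21, 0.049, 0], [-0.21, 0.049, 0], [-0.21, 0.049, 0], [-0.21, 0.049, 0]]' --turn '[[0, 0, 90], [0, 0, 90], [0, 0, 90], [0, 0, 90], [0, 0, 90], [0, 0, 90], [0, 0, 90], [0, 0, 90], [0, 0, 90], [0, 0, 90], [0, 0, 90], [0, 0, 90], [0, 0, 90], [0, 0, 90], [0, 0, 90], [0, 0, 90]]'

```text
time: 25.4
ee_pos: [667.4, 136.8, 300.9]
ee_rot: [[0.028, 1.0, -0.0], [1.0, -0.028, -0.0], [-0.0, -0.0, -1.0]]
contact_force: [-0.1, 0.1, -0.2]
gripper_width: 37.2
finger_force: 0.0
```

Run:
```python
from h import *
s=arm.get_state(); im,d=arm.camera('wrist'); P=pts('wrist',d,s); save('w4',im)
hsv=cv2.cvtColor(im,cv2.COLOR_RGB2HSV)
m=(hsv[...,0]<14)&(hsv[...,1]>150)&(P[...,2]>140)&(P[...,2]<250)&(abs(P[...,0]-668)<60)
q=P[m];print(len(q),q.mean(0),q.max(0))
im2,d=arm.camera('scene'); save('both',np.hstack([cv2.resize(im,(400,300)),cv2.resize(im2[150:330,260:500],(400,300))]))
go((667.6,136.7,162,-1.7))
```

```text
2485 [667.02634377 141.84192816 181.05045551] [674.08640261 198.32433502 183.96541536]
t 25.5 pos [667.5 136.8 301. ] yang -1.6 w 37.0
[-0.0001, 0.0001, 0.139] turnz 0.1
```

View pics/both.png

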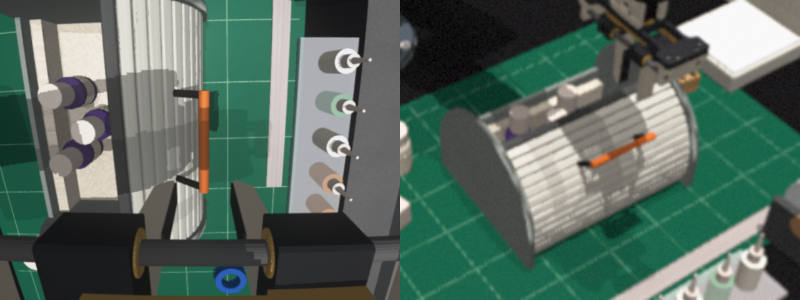

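The three bottles stand upright behind the sill at left pixels (70,95), (95,128) and (75,155). I'm gripping the bar again to close the shutter.

Call:
servo_tool --jaw '[-0.2, -0.2, -0.2, -0.2, -0.2, -1, -1, -1, -1, -1, -1]' --translation '[[0.003, 0, 0.04], [0.003, 0, 0.08], [0.003, 0, 0.115], [0.003, 0, 0.138], [0.003, 0, 0.138], [0.003, 0, 0.138], [0.003, 0, 0.138], [0.003, 0, 0.138], [0.003, 0, 0.138], [0.003, 0, 0.138], [0.003, 0, 0.138]]' --turn '[[0, 0, 0], [0, 0, 0], [0, 0, 0], [0, 0, 0], [0, 0, 0], [0, 0, 0], [0, 0, 0], [0, 0, 0], [0, 0, 0], [0, 0, 0], [0, 0, 0]]' --force 15

```text
time: 26.42
ee_pos: [668.2, 139.9, 164.3]
ee_rot: [[0.03, 1.0, 0.002], [1.0, -0.03, 0.0], [0.0, 0.002, -1.0]]
contact_force: [1.6, 0.9, 2.7]
gripper_width: 11.4
finger_force: 15.0
```

Run:
```python
from h import *
s=arm.get_state();print(s['ee_pos'],s['contact_force'],s['gripper_width'],s['finger_force'])
a0=np.arccos(-(s['ee_pos'][0]-531.0)/179);print(np.degrees(a0))
for a in np.linspace(a0,np.radians(44.5),21)[1:]:
    print(np.round([179e-3*(np.cos(a0)-np.cos(a)), -179e-3*(np.sin(a)-np.sin(a0))],3).tolist(),end=' ')
```

```text
[668.24898809 139.88028741 164.34032837] [1.55548087 0.93775659 2.72545292] 11.435295211020478 14.999620914459229
140.06330003927275
[-0.01, -0.011] [-0.021, -0.021] [-0.033, -0.03] [-0.045, -0.039] [-0.058, -0.046] [-0.072, -0.052] [-0.086, -0.057] [-0.101, -0.06] [-0.115, -0.063] [-0.13, -0.064] [-0.145, -0.064] [-0.16, -0.063] [-0.175, -0.06] [-0.189, -0.056] [-0.203, -0.052] [-0.217, -0.045] [-0.23, -0.038] [-0.242, -0.03] [-0.254, -0.021] [-0.265, -0.011]
```

Call:
servo_tool --jaw '[-1, -1, -1, -1, -1, -1, -1, -1, -1, -1]' --translation '[[0, -0.01, -0.011], [0, -0.021, -0.021], [0, -0.033, -0.03], [0, -0.045, -0.039], [0, -0.058, -0.046], [0, -0.072, -0.052], [0, -0.086, -0.057], [0, -0.101, -0.06], [0, -0.115, -0.063], [0, -0.13, -0.064]]' --turn '[[0, 0, 0], [0, 0, 0], [0, 0, 0], [0, 0, 0], [0, 0, 0], [0, 0, 0], [0, 0, 0], [0, 0, 0], [0, 0, 0], [0, 0, 0]]'

```text
time: 27.25
ee_pos: [538.9, 143.7, 229.2]
ee_rot: [[0.031, 1.0, 0.006], [1.0, -0.031, 0.001], [0.001, 0.006, -1.0]]
contact_force: [4.6, -0.8, 4.6]
gripper_width: 11.2
finger_force: 15.0
```

Call:
servo_tool --jaw '[-1, -1, -1, -1, -1, -1, -1, -1, -1, -1, -1, -1, -1, -1]' --translation '[[0, -0.015, 0], [0, -0.03, 0.001], [0, -0.045, 0.004], [0, -0.059, 0.008], [0, -0.073, 0.012], [0, -0.087, 0.019], [0, -0.1, 0.026], [0, -0.112, 0.034], [0, -0.124, 0.043], [0, -0.13, 0.048], [0, -0.135, 0.053], [0, -0.137, 0.056], [0, -0.137, 0.056], [0, -0.137, 0.056]]' --turn '[[0, 0, 0], [0, 0, 0], [0, 0, 0], [0, 0, 0], [0, 0, 0], [0, 0, 0], [0, 0, 0], [0, 0, 0], [0, 0, 0], [0, 0, 0], [0, 0, 0], [0, 0, 0], [0, 0, 0], [0, 0, 0]]'

```text
time: 28.42
ee_pos: [405.7, 148.8, 174.0]
ee_rot: [[0.03, 0.999, 0.013], [1.0, -0.03, 0.003], [0.003, 0.013, -1.0]]
contact_force: [15.4, 0.1, 9.7]
gripper_width: 11.5
finger_force: 15.0
```

Call:
servo_tool --jaw '[-1, -1, -0.2, -0.2, -0.2, -0.2, -0.2, -0.2, -0.2, -0.2]' --translation '[[0, 0, 0], [0, 0, 0], [0, 0.002, -0.002], [0, 0.002, -0.002], [0, 0.002, -0.002], [0, 0.002, -0.03], [0, 0.002, -0.06], [0, 0.002, -0.1], [0, 0.002, -0.126], [0, 0.002, -0.126]]' --turn '[[0, 0, 0], [0, 0, 0], [0, 0, 0], [0, 0, 0], [0, 0, 0], [0, 0, 0], [0, 0, 0], [0, 0, 0], [0, 0, 0], [0, 0, 0]]'

```text
time: 29.25
ee_pos: [404.1, 148.3, 301.8]
ee_rot: [[0.03, 1.0, 0.007], [1.0, -0.03, 0.002], [0.002, 0.007, -1.0]]
contact_force: [0.1, -0.2, 0.1]
gripper_width: 37.2
finger_force: 0.0
```

Run:
```python
from h import *
s=arm.get_state(); im,d=arm.camera('wrist'); P=pts('wrist',d,s)
hsv=cv2.cvtColor(im,cv2.COLOR_RGB2HSV)
m=(hsv[...,0]<14)&(hsv[...,1]>150)&(P[...,2]>140)&(P[...,2]<250)&(abs(P[...,0]-405)<60)
q=P[m];print(len(q),q.mean(0),q.max(0))
save('w5',im)
im,d=arm.camera('scene'); save('sc5',cv2.resize(im[200:400,130:400],None,fx=2.5,fy=2.5))
go((442,-194.5,300,-33))
```

```text
2638 [404.90082352 149.39132845 190.60353233] [412.08619423 205.38360471 193.39201299]
t 29.4 pos [402.5 147.8 297.1] yang -1.7 w 36.8
[-0.341, 0.0499, -0.0029] turnz 31.3
```

View pics/w5.png

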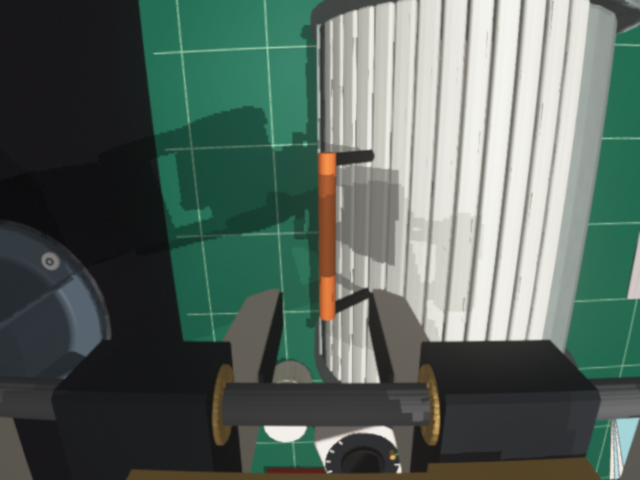

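The shutter is shut: the bar centre is at z of about 187, and its edge is on the sill. Next is the dial.

Call:
servo_tool --jaw '[0, 0, 0, 0, 0, 0, 0, 0, 0, 0, 0, 0, 0]' --translation '[[-0.341, 0.05, 0], [-0.341, 0.05, 0], [-0.341, 0.05, 0], [-0.341, 0.05, 0], [-0.341, 0.05, 0], [-0.341, 0.05, 0], [-0.341, 0.05, 0], [-0.341, 0.05, 0], [-0.341, 0.05, 0], [-0.341, 0.05, 0], [-0.341, 0.05, 0], [-0.341, 0.05, 0], [-0.341, 0.05, 0]]' --turn '[[0, 0, 31.3], [0, 0, 31.3], [0, 0, 31.3], [0, 0, 31.3], [0, 0, 31.3], [0, 0, 31.3], [0, 0, 31.3], [0, 0, 31.3], [0, 0, 31.3], [0, 0, 31.3], [0, 0, 31.3], [0, 0, 31.3], [0, 0, 31.3]]'

```text
time: 30.43
ee_pos: [442.2, -193.0, 296.9]
ee_rot: [[0.544, 0.839, -0.001], [0.839, -0.544, 0.0], [0.0, -0.001, -1.0]]
contact_force: [-0.5, -0.4, -0.1]
gripper_width: 46.5
finger_force: 0.0
```

Run:
```python
from h import *
s=arm.get_state(); im,d=arm.camera('wrist'); P=pts('wrist',d,s); save('w6',im)
hsv=cv2.cvtColor(im,cv2.COLOR_RGB2HSV); near=np.hypot(P[...,0]-442,P[...,1]+195)<75
A=lambda q,c:np.degrees(np.arctan2(q[1]-c[1],q[0]-c[0]))
m=near&(P[...,2]>82)&(P[...,2]<95); q=P[m][:,:2].astype(np.float32); r=cv2.minAreaRect(q); print('bar',len(q),r); c=r[0]
m=near&(P[...,2]>38)&(P[...,2]<50); print('box',cv2.minAreaRect(P[m][:,:2].astype(np.float32)))
m=near&(hsv[...,1]>140)&((hsv[...,0]<8)|(hsv[...,0]>172)); q=P[m]; print('red',len(q),q.mean(0).round(1),A(q.mean(0),c))
m=near&(hsv[...,1]>110)&(hsv[...,0]>12)&(hsv[...,0]<32)&(P[...,2]>40); q=P[m]; print('brass',len(q),q.mean(0).round(1),A(q.mean(0),c))
m=near&(hsv[...,1]>110)&(hsv[...,0]>40)&(hsv[...,0]<85)&(P[...,2]>38); q=P[m]; print('green',len(q),q.mean(0).round(1) if len(q) else 0)
go()
```

```text
bar 801 ((441.31353759765625, -196.07896423339844), (50.48356246948242, 13.907831192016602), 57.3566780090332)
box ((441.42901611328125, -195.78512573242188), (100.6297607421875, 100.23738861083984), 16.311786651611328)
red 247 [ 429.2 -202.1  176.7] -153.64175589564633
brass 7543 [ 467.5 -181.6  402.2] 28.888039166678855
green 126 [ 489.8 -184.5  367.6]
t 30.5 pos [ 442.3 -193.1  297.1] yang -32.9 w 46.2
```

View pics/w6.png

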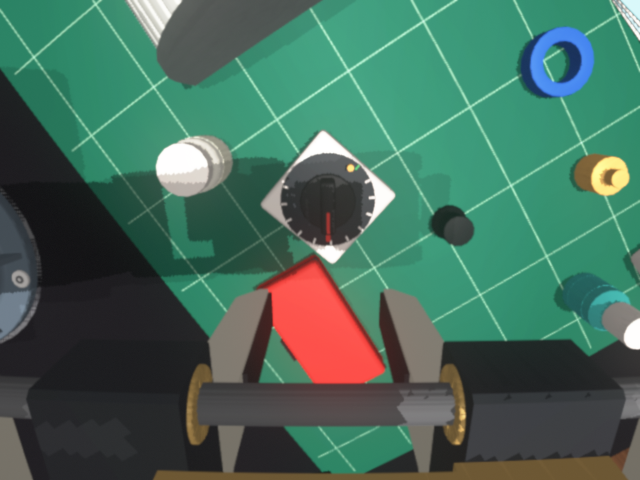

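The pointer is at −122.6° and the zero stop is at about 16.3°, with the brass pin at pixel (352,168). The knob therefore needs about 139° counter-clockwise.

Call:
servo_tool --jaw '[-0.35, -0.35, -0.35, -0.35, -0.35, -0.35, -0.35, -0.35, -0.35, -1, -1, -1, -1, -1, -1]' --translation '[[-0.003, 0.001, 0.04], [-0.003, 0.001, 0.08], [-0.003, 0.001, 0.12], [-0.003, 0.001, 0.15], [-0.003, 0.001, 0.18], [-0.003, 0.001, 0.205], [-0.003, 0.001, 0.225], [-0.003, 0.001, 0.233], [-0.003, 0.001, 0.233], [-0.003, 0.001, 0.233], [-0.003, 0.001, 0.233], [-0.003, 0.001, 0.233], [-0.003, 0.001, 0.233], [-0.003, 0.001, 0.233], [-0.003, 0.001, 0.233]]' --turn '[[0, 0, 0], [0, 0, 0], [0, 0, 0], [0, 0, 0], [0, 0, 0], [0, 0, 0], [0, 0, 0], [0, 0, 0], [0, 0, 0], [0, 0, 0], [0, 0, 0], [0, 0, 0], [0, 0, 0], [0, 0, 0], [0, 0, 0]]' --force 30

```text
time: 31.73
ee_pos: [441.6, -197.4, 65.4]
ee_rot: [[0.545, 0.838, 0.0], [0.838, -0.545, -0.0], [0.0, 0.0, -1.0]]
contact_force: [-3.5, 3.3, 8.4]
gripper_width: 13.5
finger_force: 30.0
```

Call:
servo_tool --jaw '[-1, -1, -1, -1, -1, -1, -1, -1, -1, -1, -1, -1, -1, -1, -1, -1, -1, -1]' --translation '[[0, 0, 0], [0, 0, 0], [0, 0, 0], [0, 0, 0], [0, 0, 0], [0, 0, 0], [0, 0, 0], [0, 0, 0], [0, 0, 0], [0, 0, 0], [0, 0, 0], [0, 0, 0], [0, 0, 0], [0, 0, 0], [0, 0, 0], [0, 0, 0], [0, 0, 0], [0, 0, 0]]' --turn '[[0, 0, -7], [0, 0, -14], [0, 0, -21], [0, 0, -28], [0, 0, -35], [0, 0, -42], [0, 0, -49], [0, 0, -56], [0, 0, -63], [0, 0, -70], [0, 0, -77], [0, 0, -84], [0, 0, -91], [0, 0, -98], [0, 0, -105], [0, 0, -112], [0, 0, -119], [0, 0, -126]]'

```text
time: 33.23
ee_pos: [443.8, -196.1, 65.4]
ee_rot: [[-0.998, -0.056, 0.005], [-0.056, 0.998, 0.002], [-0.005, 0.001, -1.0]]
contact_force: [13.6, 20.6, 1.2]
gripper_width: 13.8
finger_force: 30.0
```

Call:
servo_tool --jaw '[-1, -1, -1, -1, -1, -1, -1]' --translation '[[0, 0, 0], [0, 0, 0], [0, 0, 0], [0, 0, 0], [0, 0, 0], [0, 0, 0], [0, 0, 0]]' --turn '[[0, 0, -3], [0, 0, -6], [0, 0, -9], [0, 0, -11], [0, 0, -13], [0, 0, -13], [0, 0, -13]]'

```text
time: 33.82
ee_pos: [443.7, -195.7, 65.4]
ee_rot: [[-0.962, -0.274, 0.005], [-0.274, 0.962, 0.002], [-0.005, 0.001, -1.0]]
contact_force: [13.6, 20.7, 1.4]
gripper_width: 13.5
finger_force: 30.0
```

Run:
```python
from h import *
s=arm.get_state();print(s['wrist_torque'],s['contact_force'],s['q'][5]);go()
```

```text
[ 4.07634693 -2.44647768  0.0522359 ] [13.57111876 20.72977295  1.42681009] -2.366504979376224
t 33.8 pos [ 443.7 -195.7   65.4] yang 105.9 w 13.5
```

Call:
servo_tool --jaw '[-1, -1, -1, -1]' --translation '[[0, 0, 0], [0, 0, 0], [0, 0, 0], [0, 0, 0]]' --turn '[[0, 0, -1.5], [0, 0, -3], [0, 0, -3], [0, 0, -3]]'

```text
time: 34.15
ee_pos: [443.6, -195.9, 65.4]
ee_rot: [[-0.947, -0.323, 0.004], [-0.323, 0.947, 0.002], [-0.005, 0.001, -1.0]]
contact_force: [12.1, 20.2, 2.1]
gripper_width: 13.6
finger_force: 30.7
```

Run:
```python
from h import *
s=arm.get_state();print(s['wrist_torque'],s['contact_force'],s['q'][5]);go()
```

```text
[ 3.60140539 -2.13780293 -0.54271841] [12.0632205  20.2023731   2.06495339] -2.4180184754533105
t 34.1 pos [ 443.6 -195.9   65.4] yang 108.8 w 13.6
```

The torque jumped to 0.54 Nm, so the pointer is on the stop. I'm releasing and rising.

Call:
servo_tool --jaw '[-0.35, -0.35, -0.35, -0.35, -0.35, -0.35, -0.35, -0.35, -0.35, -0.35, -0.35, -0.35]' --translation '[[0, 0, 0], [0, 0, 0], [0, 0, 0], [0, 0, 0], [0, 0, -0.03], [0, 0, -0.07], [0, 0, -0.11], [0, 0, -0.15], [0, 0, -0.19], [0, 0, -0.235], [0, 0, -0.235], [0, 0, -0.235]]' --turn '[[0, 0, 0], [0, 0, 2], [0, 0, 2], [0, 0, 2], [0, 0, 2], [0, 0, 2], [0, 0, 2], [0, 0, 2], [0, 0, 2], [0, 0, 2], [0, 0, 2], [0, 0, 2]]'

```text
time: 35.15
ee_pos: [442.3, -198.1, 301.7]
ee_rot: [[-0.956, -0.292, 0.005], [-0.292, 0.956, -0.003], [-0.004, -0.004, -1.0]]
contact_force: [0.3, 0.1, 0.2]
gripper_width: 30.1
finger_force: 0.0
```

Run:
```python
from h import *
s=arm.get_state(); im,d=arm.camera('wrist'); P=pts('wrist',d,s)
near=np.hypot(P[...,0]-442,P[...,1]+195)<60
m=near&(P[...,2]>82)&(P[...,2]<95); print(cv2.minAreaRect(P[m][:,:2].astype(np.float32)))
im2,_=arm.camera('top'); save('end',np.hstack([cv2.resize(im,(400,300)),cv2.resize(im2[150:360,160:440],(400,300))]))
im3,d3=arm.camera('scene')
```

```text
((441.9356384277344, -195.56260681152344), (49.455169677734375, 13.865386009216309), 15.494026184082031)
```

View pics/end.png

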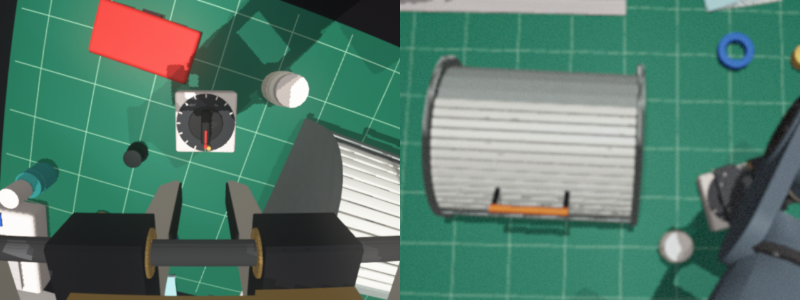

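The red pointer rests on the brass pin at left pixel (208,145), with the bar at 15.5° against the dial's 16.3°. The shutter is shut and the bystanders are in place.

```bash
python3 -c "
from workcell import arm; print(arm.finish_job())"
```

```text
the job is handed in; nothing more can be done
None
```

I handed the job in: all three purple inks stand upright in the shut store and the counter's pointer is back on its zero stop; the turquoise look-alike and the other bench items were left alone, and no verdict came back.

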